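Weigh a part-used spool of solder on the beam balance

TASK

Find out how much solder is left on the spool: with the beam arrested, stand the spool upright in the middle of the balance pan, push the red arrest lever fully over to release the beam, see how far it settles out of balance, and push the lever fully back to arrest it. Slide the brass poise along to where it should balance, release the beam again and, hands off, let the pointer come to rest inside the green band (if it misses, arrest, correct and try again), then arrest the beam for good, leaving the spool on the pan and the poise out along its arm. Never touch the spool or slide the poise while the beam is released, and leave the jars and the bottle where they stand.

Things in the scene. Friction and masses are not known exactly. Their poses are not given: they have to be found in the camera images.
- balance: Grey beam balance, fixed; foot plate 112 x 285 mm, 24 mm high. Origin on the bench under the main pivot; x points away from its front (lever side, to the robot), y left along the beam (pan side). Pivot at z 100 mm between cheeks (x +-27, y +-15, to z 107 mm). Beam: steel bar 8 x 11 mm, y -152 to +95 mm. White scale plate at x 17, y -168 mm, to z 152 mm.
- pan_top (a point): Middle of the flat rimless steel pan (84 mm across, 3 mm thick), on its upper face; 90 mm to the left of the pivot, 120.5 mm above the bench when the beam is level. The pan stays level and moves up and down with the beam.
- beam (a joint): Tilt of the beam, rad: 0 level, positive pan side down, range -0.26 to 0.26. Arrested it is held at 0. Released it swings about a second, then rests at a tilt proportional to the imbalance: each 10 mm of poise travel outward changes it by -0.030. With the spool on and the poise where it starts, it rests at 0.04 to 0.23.
- arrest_lever (a joint): Angle of the arrest lever, rad: 0 arrested (leaning 0.6 rad left of upright, as at the start; padded rests hold the beam), 1.2 released (leaning 0.6 rad right, rests down). It stays where it is left; about 1 N at the knob moves it; in between, the beam is neither held nor free.
- lever_knob (a point): Centre of the red ball knob (21 mm) of the arrest lever, at the front of the balance. The 8 mm rod turns about an axis along the balance's x through x -84, y 0, z 36 mm (balance frame), knob centre 72 mm from it: y +41 to -41 mm, z 95 mm at the ends, 108 mm upright. Cam housing behind it: to z 60 mm, front at x -58 mm, boss to the lever.
- poise (a joint): Place of the brass poise on the right arm in m: 0 = 28 mm from the main pivot, growing outward (to the right) up to 0.090. Friction holds it where it is left; about 1 N moves it along the beam.
- poise_fin (a point): Middle of the upright thumb fin of the brass poise: fin 8 mm along the beam, 24 mm across it, from 16 to 46 mm above the beam's centre line (this point 34 mm above it). The saddle block below it is 16 mm along the beam, 30 mm across.
- pointer_tip (a point): Tip of the red pointer at the right end of the beam, 178 mm from the pivot.
- band_mark (a point): Middle of the green band (6.6 mm high) on the white scale plate at the right end: the pointer inside it (tilt within about 0.02 rad) means balanced.
- solder_spool: Grey spool of solder wire standing on its flange, 52 mm across, 28 mm high, 80 to 140 g according to what is left on it. Origin at the centre of its underside. It starts on the bench, at one of three places that it shares out with jar_bits and jar_pickle.
- jar_bits: Bystander: small glass jar with brass lid, 48 mm across, 56 mm high; origin at the centre of its underside.
- jar_pickle: Bystander: squat glass jar with black lid, 52 mm across, 64 mm high; origin at the centre of its underside.
- flux_bottle: Bystander: flux bottle with red cap, 43 mm across, 108 mm high, behind the pan; origin at the centre of its underside.
- jar_tall: Bystander: tall glass jar with red lid, 44 mm across, 100 mm high, in front of the right arm; origin at the centre of its underside.
- wax_block: Scenery: pale block of carving wax, 36 x 50 x 9 mm, stuck down in front of the balance; origin at the centre of its underside.
Things that resemble listed ones, but are neither listed nor needed, are in the scene too. What is shaped like the solder_spool but blue or purple is not meant.

How it is judged (in metres and radians):
On the way, in this order (a step that is already met when the one before it is completed fails the run):
1. the spool stands upright on the middle of the pan (within 22 mm), let go, with the beam arrested (horizontal distance between solder_spool and pan_top below 0.022 m and z of solder_spool in the frame of pan_top between -0.006 and 0.006 m and angle between solder_spool's own z axis and vertical below 0.12 rad and value of joint arrest_lever below 0.12 rad and value of joint beam between -0.015 and 0.015 rad and contact force between the fingers and solder_spool below 0.1 N), for 0.2 s.
2. the beam is fully released and shows its imbalance (pan side down) (value of joint arrest_lever above 1.05 rad and value of joint beam above 0.03 rad), for 0.3 s.
3. the beam is arrested again (value of joint arrest_lever below 0.12 rad and value of joint beam between -0.015 and 0.015 rad), for 0.2 s.
4. the beam is fully released, the robot's hands are off the balance and the beam has come to rest level, pointer in the green band (tilt within 0.022 rad) (value of joint arrest_lever above 1.05 rad and value of joint beam between -0.022 and 0.022 rad and velocity of joint beam between -0.05 and 0.05 rad/s and contact force between each of the arm, the fingers and balance below 0.2 N), for 0.6 s.
At the end, for the whole second after the job is handed in: The arrest lever is fully back (within 0.12 rad), the beam is held level (within 0.015 rad), the spool stands upright and still on the pan within 22 mm of its middle, and the poise is left out along the arm (18 to 88 mm on its joint) (all of step 3 and horizontal distance between solder_spool and pan_top below 0.022 m and z of solder_spool in the frame of pan_top between -0.006 and 0.006 m and angle between solder_spool's own z axis and vertical below 0.12 rad and linear speed of solder_spool below 0.02 m/s and value of joint poise between 0.018 and 0.088 m); the robot touches nothing.
It fails at once if the spool is touched by the fingers while the beam is released (value of joint arrest_lever above 0.25 rad and contact force between the fingers and solder_spool above 0.3 N).
It fails at once if the poise is slid while the beam is released (value of joint arrest_lever above 0.25 rad and (velocity of joint poise above 0.03 m/s or velocity of joint poise below -0.03 m/s)).
It fails at once if a bystander (jar or bottle) is displaced by more than 15 mm (distance of any of jar_bits, jar_pickle, flux_bottle, jar_tall from where it was at the start of the episode above 0.015 m).
It also fails if it takes over 64 s, if anything falls off the work surface, if the arm or the gripper's body presses on something with over 40 N, if the wrist force passes 120 N, or if a joint passes its speed limit or range.

ROBOT

A 6-joint arm with a two-finger parallel gripper is mounted at the origin on a cart in front of the work surface, level with it; the furniture and walls round the work are solid. World frame = base frame: x ahead of the robot, y to its left, z up, the work surface at z = 0. Lengths are in m, angles in degrees, forces in N, time in s.
With the tool pointing down it reaches from about 0.4 to 0.825 m from the base axis. Payload 7 kg.
Tool frame: the origin (TCP) lies midway between the tips of the shut fingers; the grasp point (between the pads) lies r.hold_point_z behind it (r.hold_point_z is the distance from the TCP to the grasp point, in m); z points along the fingers, x is the direction in which the jaws open and shut, and the axes are right-handed (so a half turn about z gives the same grasp; the last joint's range is limited). The gripper opens to 88 mm and grips with 3 to 60 N. Pads are 19 mm wide; open, the fingers measure 130 mm over their backs; the gripper's body (78 mm by 193 mm) begins 47 mm behind the grasp point.
Start: joints at [-48.696, 20.546, 0.682, 0, -70.136, -16.507], TCP at [0.283, -0.613, 0.227] pointing down, gripper open.
Joint ranges: [-176.03, 176.03], [-82.01, 121.73], [-58.28, 71.71], [-173.87, 95.51], [-174.79, -0.11], [-173.66, 173.66]. Speed limits (degrees/s): [136.94, 136.94, 172.46, 180, 180, 180].

INTERFACE

Orientations are given as [roll, pitch, yaw] about the fixed x, y, z axes, in that order (R = Rz(yaw) Ry(pitch) Rx(roll)).
In Python, from plant import get_state, viewer, close_job, r gives the robot as it stands.
- The arm moves only by the tool apply_moves, never from a script. Its argument "plan" is a list of rows, each a list of 3 entries, a list of its own where there are three numbers: the closure in counts, from 0 (fully open) to 255 (shut), then the shift along the tool's x, y, z in units of 50 mm (1.0 is 50 mm), then the turn about the tool's z in units of 6 degrees (1.0 is 6 degrees). A call has 1 to 12 rows; each row shifts and turns the commanded pose from where the row before left it, along the tool's axes as they then stand; what a row does not reach is not made up. A row lasts 1/8 s, in which the tool goes at most 62.5 mm and 10.7 degrees, less where a joint would pass 70% of its speed; a pose out of reach is approached as far as the arm can. A call is refused whole if a number of a shift passes 1 or a number of a turn 1, either way. A call with a gripper value outside its range is refused whole. The fingers move at their own pace and stop on an object; "squeeze" is the grip in N (left out, the last holds). Time passes only in rows, so rows that do not move let the fingers close. It gives the time, the measured TCP pose, the force and the opening at its end, in the units of the state.
- get_state(): the state, without advancing time (a new reading comes with each control period).
- viewer.capture(name): name is "scene" or "top"; returns a dict with "frame" (480x640x3 uint8, blue, green, red), "K" (3x3 intrinsics, pixels), "R" (3x3) and "t" (3): a world point X has camera coordinates R X + t. Camera axes: x right, y down, z forward; pixel columns grow to the right and rows downward; lengths in m; the calibration is good to about 2 mm. A picture is of the moment at which its call begins. There is no depth.
- close_job(): hands the job in, once; it reports no verdict.
The state is a dict: "time_s": time; "joints": joint angles; "qd": joint speeds; "joint_torque": joint torques, N m; "tcp_pos": TCP position; "eef_rot": TCP orientation; "contact_force": force on the tool from outside, world axes, zero at the start; "moment": the same for the moment, N m; "gripper_width": finger opening in m.
Only numpy, scipy, OpenCV 4.12 (cv2) and the standard library are available. Lean on these libraries where they do the work, as an engineer would, in place of code of your own. Each camera call takes 0.05 s, during which the arm holds its last target.

## Working session

There is one attempt and no reset: what is moved stays moved. The work goes in short steps, Python scripts to look and compute and a tool call to move; the robot and the scene stay as the last step left them, time stands still between calls to the robot, and variables do not carry over. Pictures are saved under pics/ and viewed, and the job is handed in when it is done.

Besides the shell and the picture viewer there is one more tool, called after "Request:" as name(argument=value, ...) on one line, values as JSON. apply_moves: Moves the arm, as the interface text tells. Its arguments: {"type":"object","properties":{"plan":{"type":"array","items":{"type":"array"}},"squeeze":{"type":"number"}},"required":["plan"]}

```bash
mkdir -p pics; ls; python3 - <<'E'
from plant import get_state, viewer, r
import cv2
print(get_state()); print(r.hold_point_z)
for n in("scene","top"):
    d=viewer.capture(n); cv2.imwrite(f"pics/{n}0.png",d["frame"]); print(n,d["K"],d["R"],d["t"])
E
```

```text
pics
{'time_s': 0.0, 'joints': array([-4.86946885e+01,  2.05916481e+01,  6.32827706e-01, -1.82747560e-02,
       -7.01353086e+01, -1.65072218e+01]), 'qd': array([ 0.01088923, -0.01546452, -0.08049764,  0.02353669,  0.02899901,
       -0.06696888]), 'joint_torque': array([-8.23904193e-04, -5.82716775e+01,  2.93055171e+01,  6.99745104e+00,
        6.75518837e-03, -1.47328960e-04]), 'tcp_pos': array([ 0.28287209, -0.6123292 ,  0.2256189 ]), 'eef_rot': array([-1.79989723e+02, -9.51309125e-02,  1.14791857e+02]), 'contact_force': array([-0.01675329,  0.10527057,  0.40968615]), 'moment': array([ 0.0383036 , -0.00978354,  0.03524871]), 'gripper_width': 0.08722879445165102}
0.0188
scene [[507.05401382   0.         324.03825602]
 [  0.         507.05401382 233.62441596]
 [  0.           0.           1.        ]] [[-0.66590156 -0.74591099  0.01385296]
 [-0.32426806  0.27266304 -0.90581736]
 [ 0.67188194 -0.60767727 -0.42344185]] [0.29842344 0.29250852 0.96077617]
top [[470.32112667   0.         312.58235968]
 [  0.         470.32112667 238.76443141]
 [  0.           0.           1.        ]] [[ 0.00762364 -0.99992417  0.00967082]
 [-0.99324083 -0.00869213 -0.11574585]
 [ 0.11582113 -0.00872305 -0.99323178]] [-0.0745282   0.57624101  1.12271471]
```

View pics/scene0.png

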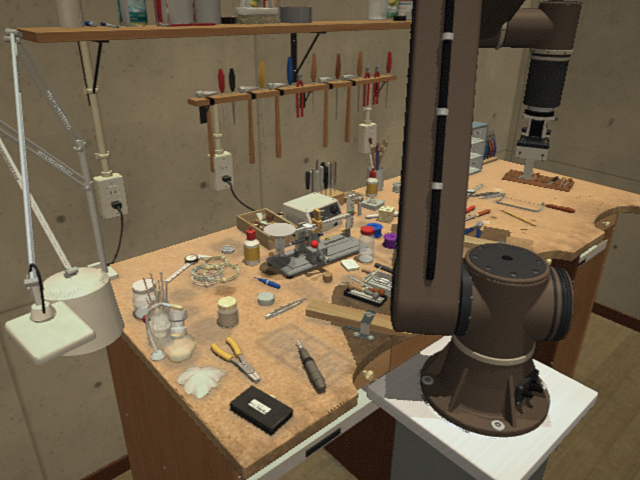

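View pics/top0.png

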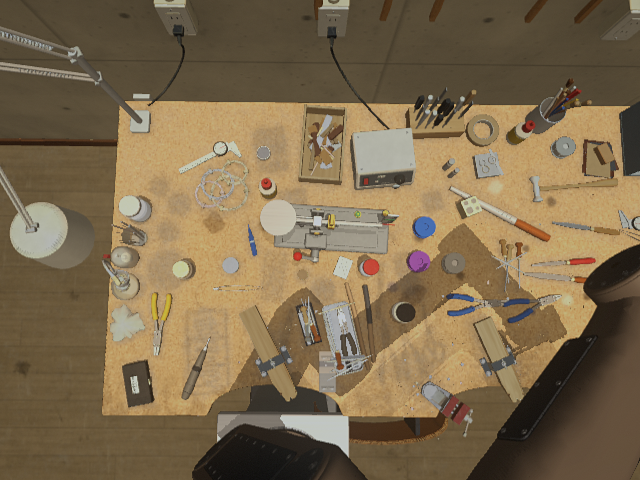

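The top view shows the balance around (325,225), with the pan at (278,218) and the knob at (297,256). Round grey candidates for the spool are at (231,265), (454,263), (564,147) and (264,153). I'll enlarge them.

```bash
cat > h.py <<'E'
from plant import get_state, viewer, r
import cv2, numpy as np
def cap(n): return viewer.capture(n)
def px(d,X):
    c=d["R"]@np.asarray(X,float)+d["t"]; p=d["K"]@c; return p[:2]/p[2]
def ray(d,uv,z):
    v=d["R"].T@np.linalg.solve(d["K"],[uv[0],uv[1],1.]); o=-d["R"].T@d["t"]
    return o+v*(z-o[2])/v[2]
def tri(d1,u1,d2,u2):
    A=[];b=[]
    for d,u in((d1,u1),(d2,u2)):
        v=d["R"].T@np.linalg.solve(d["K"],[u[0],u[1],1.]);v/=np.linalg.norm(v);o=-d["R"].T@d["t"]
        M=np.eye(3)-np.outer(v,v);A.append(M);b.append(M@o)
    return np.linalg.lstsq(np.vstack(A),np.hstack(b),rcond=None)[0]
def crop(d,x0,y0,x1,y1,name,s):
    cv2.imwrite("pics/"+name,cv2.resize(d["frame"][y0:y1,x0:x1],None,fx=s,fy=s,interpolation=cv2.INTER_CUBIC))
E
python3 - <<'E'
from h import *
d=cap("top"); s=cap("scene")
crop(d,160,140,360,290,"t1.png",4)
crop(d,360,180,520,300,"t2.png",5)
crop(d,520,120,600,180,"t3.png",6)
crop(s,200,180,400,330,"s1.png",4)
for u in((231,265),(454,263),(564,147),(264,153),(182,269),(404,313)): print(u,ray(d,u,.028))
E
```

```text
(231, 265) [0.51101262 0.12964165 0.028     ]
(454, 263) [ 0.52044325 -0.41876379  0.028     ]
(564, 147) [ 0.81799284 -0.70731691  0.028     ]
(264, 153) [0.79424329 0.05435437 0.028     ]
(182, 269) [0.50024332 0.24905317 0.028     ]
(404, 313) [ 0.39774459 -0.2935189   0.028     ]
```

View pics/t1.png

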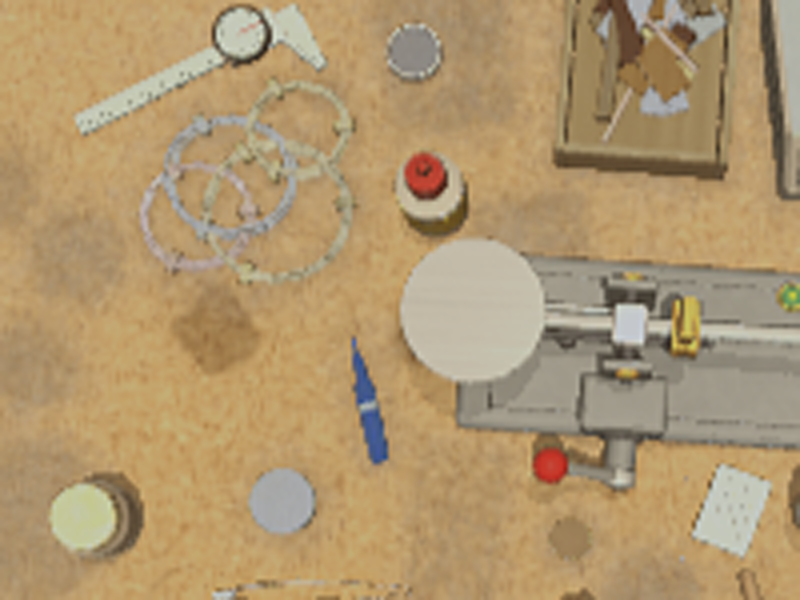

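View pics/t2.png

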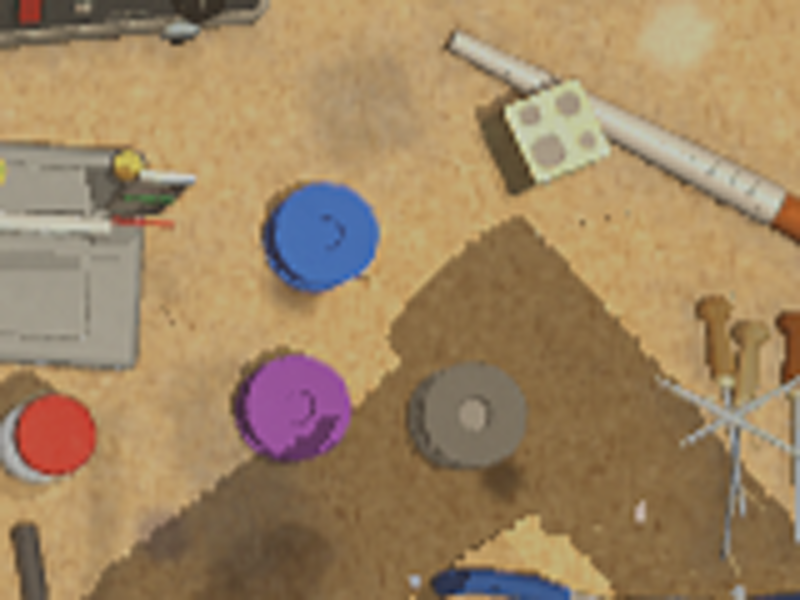

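View pics/s1.png

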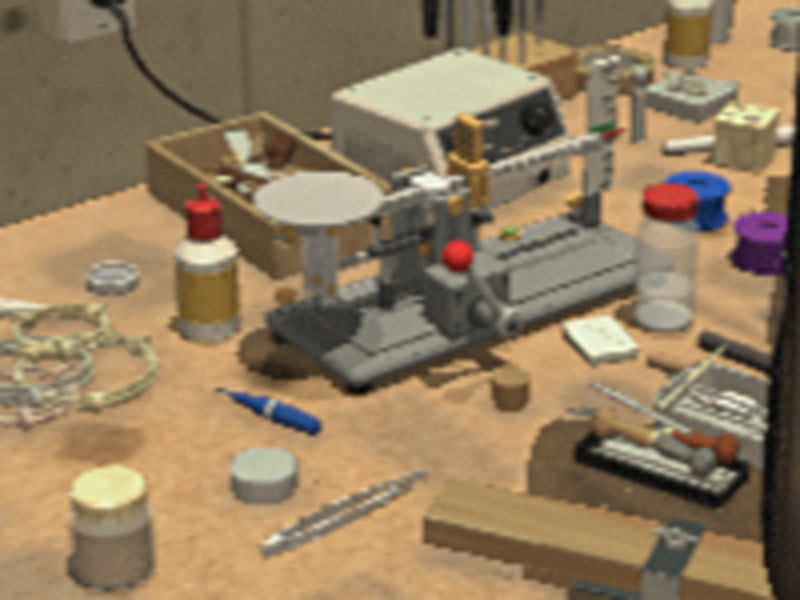

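View pics/t3.png

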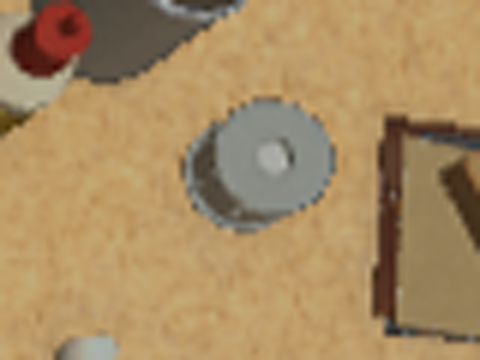

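The scene and top views agree on the following:
- **Spool candidates:** (454,263) is a grey spool with a hub hole, about 52 mm across and within reach. (424,227) is blue and (419,262) is purple, so both are excluded. (564,147) is a narrower, taller grey spool out of reach. (231,265) and (264,153) are small tins.
- **Choice:** (454,263) is the solder spool. Crop t2 confirms it.
- **Other jars:** jar_bits is at (182,269), and the black-lidded jar_pickle is at (404,313).

Next I'll fit the balance pose.

```bash
python3 - <<'E'
from h import *
from scipy.optimize import least_squares
d=cap("top"); s=cap("scene")
P={'pan':(0,.09,.1205),'knob':(-.084,.041,.095),'tip':(0,-.178,.1),'fin':(0,-.028,.146)}
T={'pan':(278.2,217.2),'knob':(297.5,256.3),'tip':(394.6,224.8),'fin':(331.7,218.7)}
S={'pan':(280.2,229.5),'knob':(314.2,244),'tip':(355,213),'fin':(316.8,210.5)}
def W(q,p):
    c,s_=np.cos(q[2]),np.sin(q[2]); return np.array([q[0]+c*p[0]-s_*p[1],q[1]+s_*p[0]+c*p[1],p[2]])
def f(q): return np.concatenate([px(d,W(q,P[k]))-T[k] for k in P]+[px(s,W(q,P[k]))-S[k] for k in P])
o=least_squares(f,[.62,-.1,0],loss='soft_l1'); q=o.x
print(q[:2],np.degrees(q[2])); print(f(q).reshape(-1,2).round(1))
for k in P: print(k,W(q,P[k]).round(4),tri(d,T[k],s,S[k]).round(4))
np.save("q.npy",q)
# foot check
im=d["frame"].copy()
im=cv2.resize(im[170:300,250:480],None,fx=3.4,fy=3.4,interpolation=cv2.INTER_CUBIC)
def dr(X,c): 
    u=px(d,X); cv2.circle(im,tuple(int(v) for v in ((u+.5-[250,170])*3.4)),2,c,-1)
for a in np.linspace(0,6.283,60): 
    p=W(q,P['pan'])+[.042*np.cos(a),.042*np.sin(a),0]; dr(p,(0,0,255))
    for z in (0.028,0): dr(np.array([.5204,-.4188,z])+[.026*np.cos(a),.026*np.sin(a),0],(0,255,0))
for k in P: dr(W(q,P[k]),(255,0,0))
cv2.imwrite("pics/fit.png",im)
E
```

```text
[ 0.61025655 -0.0811293 ] -2.5451492419223345
[[ 0.5  0.6]
 [ 0.8  0.1]
 [-0.5  0.5]
 [-0.9  0.1]
 [-0.6 -1. ]
 [ 0.2 -0.5]
 [ 0.5 -1.3]
 [-1.5 -1.6]]
pan [0.6143 0.0088 0.1205] [0.6149 0.0087 0.1176]
knob [ 0.5282 -0.0364  0.095 ] [ 0.5281 -0.0351  0.0941]
tip [ 0.6024 -0.259   0.1   ] [ 0.6048 -0.2606  0.0947]
fin [ 0.609  -0.1091  0.146 ] [ 0.609  -0.1125  0.1406]
```

View pics/fit.png

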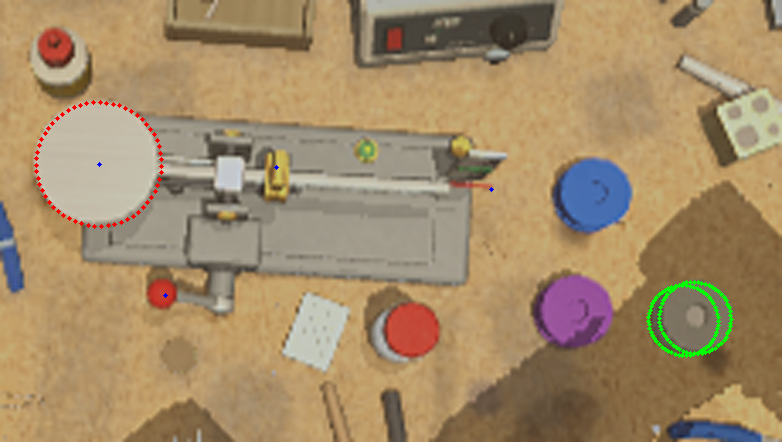

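Request:
apply_moves(plan=[[0,[0.2,0.85,0],0],[0,[0.2,0.85,0],0],[0,[0.2,0.85,0],0],[0,[0.2,0.85,0],0],[0,[0.24,0.85,0],0],[0,[0.24,0.85,0],0],[0,[0.24,0.84,0],0],[0,[0,0,0.9],-1],[0,[0,0,0.9],-1],[0,[0,0,0.8],-1],[0,[0,0,0],0]], squeeze=15)

```text
time_s: 1.68
tcp_pos: [0.5187, -0.4181, 0.0932]
eef_rot: [-179.9, -0.4, 132.7]
contact_force: [0.2, 0.1, 0.2]
gripper_width: 0.0872
```

```bash
cat >> h.py <<'E'
def axes():
    s=get_state(); y=np.radians(s["eef_rot"][2]); p=s["tcp_pos"]
    return s,p,np.array([np.cos(y),np.sin(y),0]),np.array([np.sin(y),-np.cos(y),0])
def to(X,yaw=None):
    s,p,ax,ay=axes(); D=np.asarray(X)-p
    print("t",round(s["time_s"],2),"p",p.round(4),"rot",s["eef_rot"].round(2),"w",round(s["gripper_width"],4),"F",s["contact_force"].round(1))
    print("units x,y,z:",(D@ax/.05).round(2),(D@ay/.05).round(2),round(-D[2]/.05,2), "turn" if yaw is None else (round((s["eef_rot"][2]-yaw)/6,2)))
E
python3 - <<'E'
from h import *
d=cap("top"); crop(d,380,190,520,330,"a1.png",4)
to([.5204,-.4188,.006])
E
```

```text
t 1.73 p [ 0.5203 -0.4191  0.096 ] rot [-1.7992e+02 -1.3000e-01  1.3268e+02] w 0.0874 F [ 1.5 -0.4  1.1]
units x,y,z: 0.0 0.01 1.8 turn
```

View pics/a1.png

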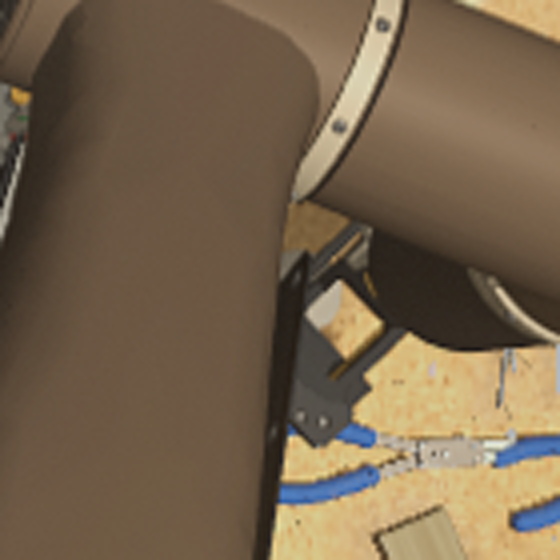

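The arm hides most of the spool from above, but the tool is centred at the computed place, so I'll descend and grip.

Request:
apply_moves(plan=[[0,[0,0,0.6],0],[0,[0,0,0.6],0],[0,[0,0,0.55],0],[0,[0,0,0],0],[255,[0,0,0],0],[255,[0,0,0],0],[255,[0,0,0],0],[255,[0,0,0],0],[255,[0,0,0],0],[255,[0,0,0],0]], squeeze=15)

```text
time_s: 2.98
tcp_pos: [0.521, -0.4193, 0.0095]
eef_rot: [180.0, 0.0, 132.8]
contact_force: [-0.0, 0.8, 4.9]
gripper_width: 0.051
```

Request:
apply_moves(plan=[[255,[0,0,-0.6],0],[255,[0,0,-0.8],1],[255,[0,0,-0.9],1],[255,[0,0,-0.9],1],[255,[0,0,-0.6],1],[255,[0,0,0],1],[255,[0,0,0],1],[255,[0,0,0],1],[255,[0,0,0],0.5],[255,[0,0,0],0]])

```text
time_s: 4.22
tcp_pos: [0.5206, -0.419, 0.1984]
eef_rot: [-180.0, -0.0, 87.8]
contact_force: [0.7, 0.6, -1.3]
gripper_width: 0.0509
```

```bash
python3 - <<'E'
from h import *
to([.6143,.0088,.195],87.45)
s=cap("scene"); crop(s,380,120,580,270,"b1.png",4)
E
```

```text
t 4.22 p [ 0.5206 -0.419   0.1984] rot [-1.7995e+02 -3.0000e-02  8.7820e+01] w 0.0509 F [ 0.7  0.6 -1.3]
units x,y,z: 8.62 1.55 0.07 0.06
```

View pics/b1.png

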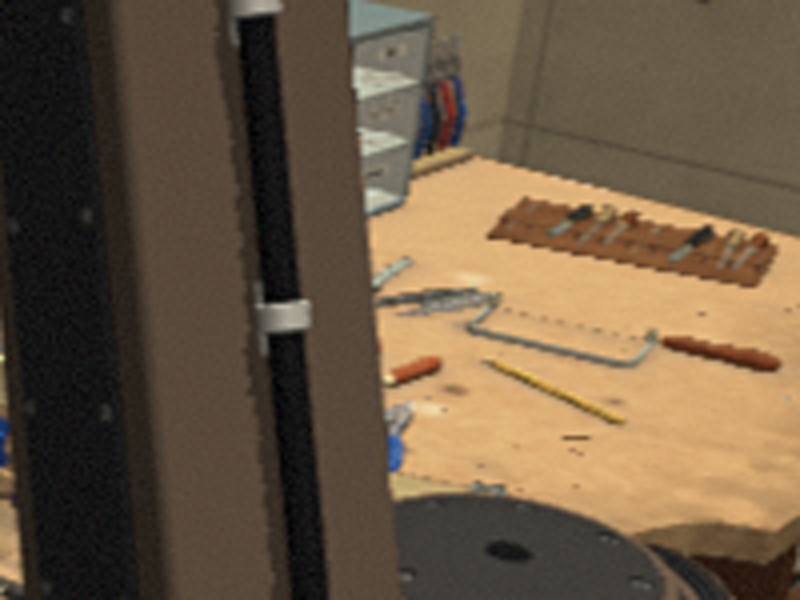

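Request:
apply_moves(plan=[[255,[0.7,0.14,0],0.06],[255,[0.8,0.14,0],0],[255,[0.8,0.14,0],0],[255,[0.8,0.14,0],0],[255,[0.8,0.14,0],0],[255,[0.8,0.14,0],0],[255,[0.8,0.14,0],0],[255,[0.8,0.14,0],0],[255,[0.8,0.14,0],0],[255,[0.8,0.14,0],0],[255,[0.7,0.14,0],0],[255,[0,0,0],0]])

```text
time_s: 5.78
tcp_pos: [0.6171, 0.0092, 0.1987]
eef_rot: [-180.0, -0.0, 87.7]
contact_force: [0.2, -0.1, -1.6]
gripper_width: 0.0512
```

```bash
python3 - <<'E'
from h import *
to([.6143,.0088,.1305],87.45)
s=cap("scene"); crop(s,220,130,380,250,"c1.png",5)
t=cap("top"); crop(t,220,150,420,290,"c2.png",4)
to([.6143,.0088,.1305],87.45)
E
```

```text
t 5.78 p [0.6171 0.0092 0.1987] rot [-1.7999e+02 -1.0000e-02  8.7660e+01] w 0.0512 F [ 0.2 -0.1 -1.6]
units x,y,z: -0.01 -0.06 1.36 0.04
t 5.88 p [0.6165 0.0072 0.1988] rot [-1.7997e+02  1.0000e-02  8.7530e+01] w 0.0511 F [-0.5 -0.9 -0.8]
units x,y,z: 0.03 -0.05 1.37 0.01
```

View pics/c1.png

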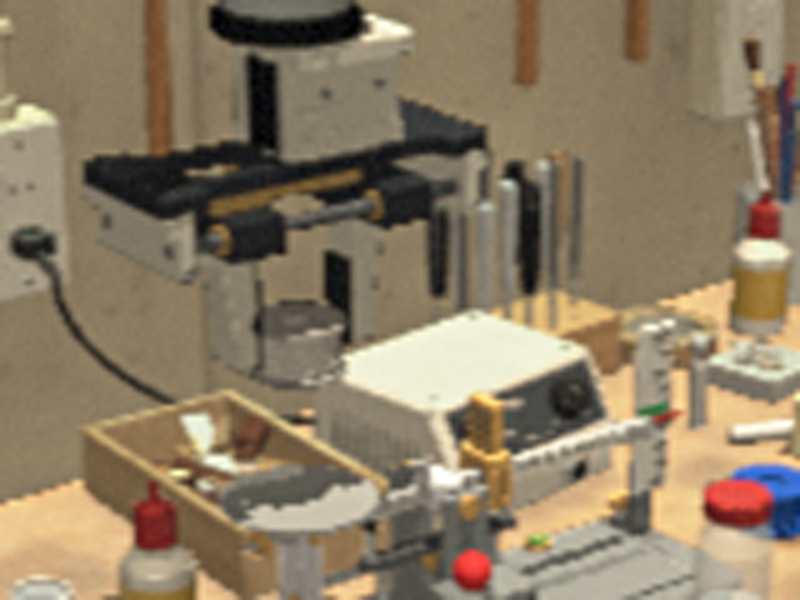

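View pics/c2.png

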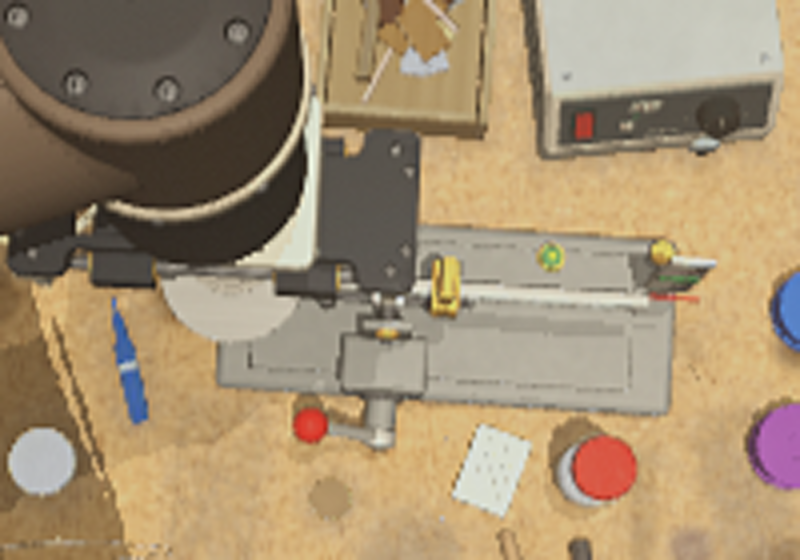

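The spool hangs level in the jaws at crop pixel (300,340), over the pan. The pan and pointer are unmoved. I'll lower it.

Request:
apply_moves(plan=[[255,[0,-0.02,0.5],0],[255,[0,-0.02,0.4],0],[255,[0,0,0.25],0],[255,[0,0,0.13],0],[255,[0,0,0.06],0],[255,[0,0,0.03],0],[255,[0,0,0],0],[255,[0,0,0],0]])

```text
time_s: 6.88
tcp_pos: [0.615, 0.0072, 0.131]
eef_rot: [180.0, -0.0, 87.4]
contact_force: [-0.9, -0.5, -0.0]
gripper_width: 0.0513
```

```bash
python3 - <<'E'
from h import *
to([.6143,.0088,.129],87.45)
s=cap("scene"); crop(s,220,130,380,250,"d1.png",5)
to([.6143,.0088,.129],87.45)
E
```

```text
t 6.88 p [0.615  0.0072 0.131 ] rot [ 1.7996e+02 -1.0000e-02  8.7450e+01] w 0.0513 F [-0.9 -0.5 -0. ]
units x,y,z: 0.03 -0.01 0.04 -0.0
t 6.92 p [0.6149 0.0072 0.1309] rot [ 1.7997e+02 -1.0000e-02  8.7450e+01] w 0.0512 F [ 0.  -0.2 -0. ]
units x,y,z: 0.03 -0.01 0.04 -0.0
```

View pics/d1.png

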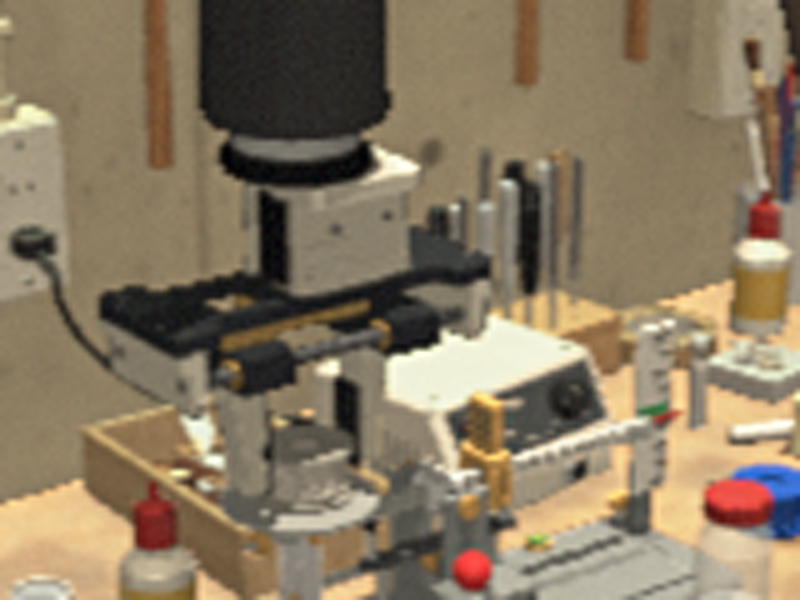

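Request:
apply_moves(plan=[[255,[0,0,0.02],0],[255,[0,0,0],0],[140,[0,0,0],0],[80,[0,0,0],0],[0,[0,0,0],0],[0,[0,0,0],0],[0,[0,0,-0.2],0],[0,[0,0,-0.5],0],[0,[0,0,-0.8],0],[0,[0,0,-0.3],0],[0,[0,0,0],0]])

```text
time_s: 8.3
tcp_pos: [0.6153, 0.0073, 0.221]
eef_rot: [179.9, -0.1, 87.4]
contact_force: [-0.6, 0.2, -0.6]
gripper_width: 0.0879
```

```bash
python3 - <<'E'
from h import *
to([.5282,-.0364,.21],87.45)
s=cap("scene"); crop(s,220,130,380,250,"e1.png",5)
t=cap("top"); crop(t,220,150,420,290,"e2.png",4)
E
```

```text
t 8.3 p [0.6153 0.0073 0.221 ] rot [ 1.7985e+02 -6.0000e-02  8.7440e+01] w 0.0879 F [-0.6  0.2 -0.6]
units x,y,z: -0.95 -1.7 0.22 -0.0
```

View pics/e1.png

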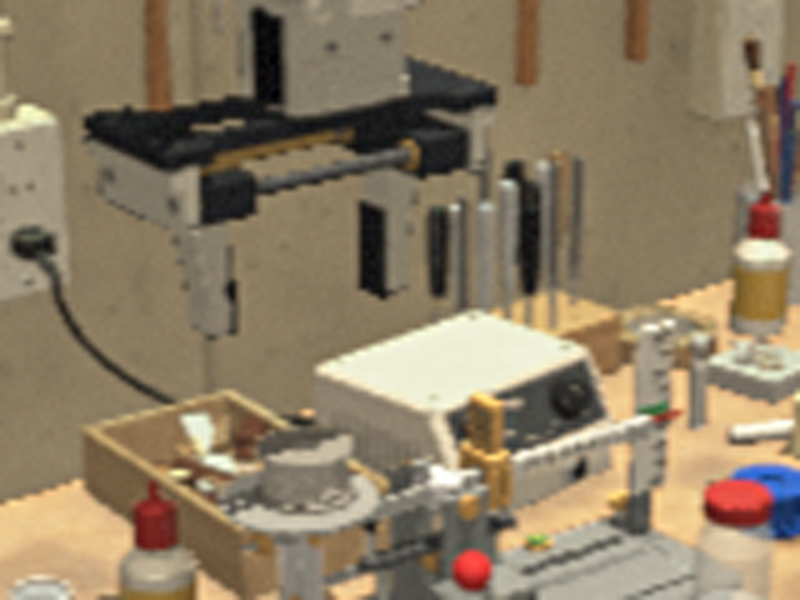

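View pics/e2.png

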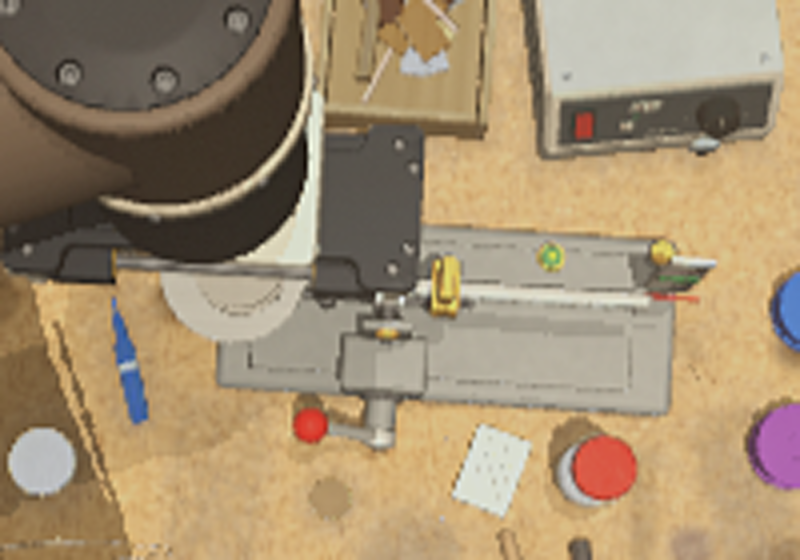

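The spool stands upright in the middle of the pan, and the lever and pointer are unmoved. Next is the lever: straddle the knob with the jaws half open.

Request:
apply_moves(plan=[[125,[-0.3,-0.6,0],0],[125,[-0.35,-0.6,0],0],[125,[-0.3,-0.5,0],0],[125,[0,0,0.8],0],[125,[0,0,0.8],0],[125,[0,0,0],0]])

```text
time_s: 9.15
tcp_pos: [0.5248, -0.0372, 0.1361]
eef_rot: [-179.6, 0.1, 87.4]
contact_force: [0.2, -0.4, 0.5]
gripper_width: 0.0451
```

```bash
python3 - <<'E'
from h import *
to([.5282,-.0364,.088],87.45)
s=cap("scene"); crop(s,240,150,400,270,"f1.png",5)
t=cap("top"); crop(t,220,150,420,290,"f2.png",4)
E
```

```text
t 9.15 p [ 0.5248 -0.0372  0.1361] rot [-1.7956e+02  1.2000e-01  8.7400e+01] w 0.0451 F [ 0.2 -0.4  0.5]
units x,y,z: 0.02 0.07 0.96 -0.01
```

View pics/f1.png

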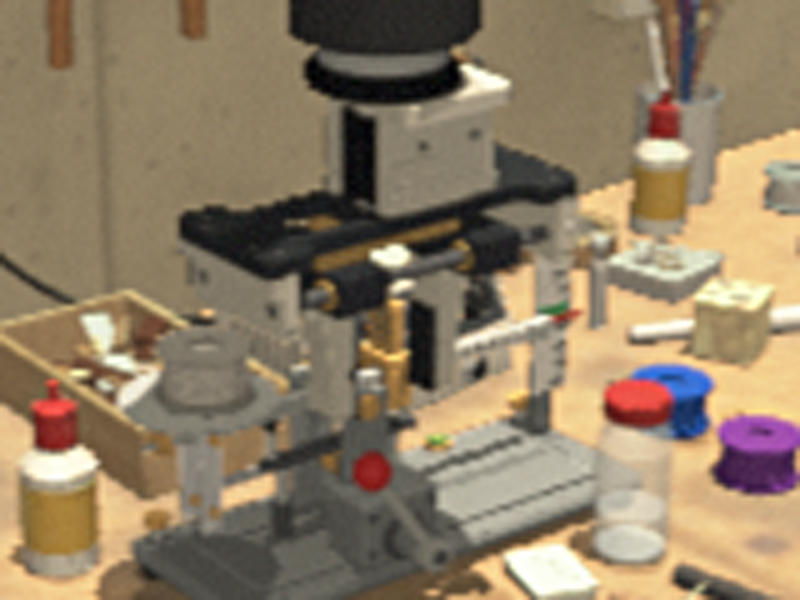

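View pics/f2.png

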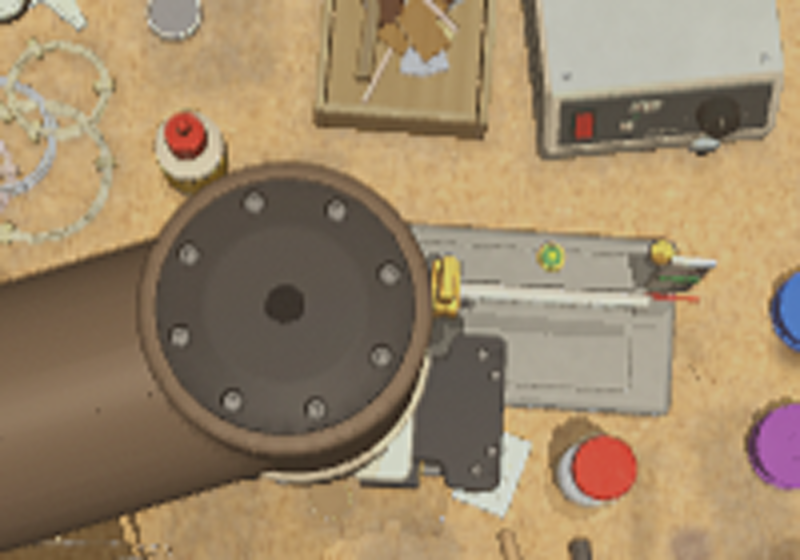

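```bash
python3 - <<'E'
from h import *
t=cap("top")
print(ray(t,(220+604/4,150+466/4),.1), ray(t,(220+490/4,150+475/4),.01))
E
```

```text
[ 0.5059505  -0.20433277  0.1       ] [ 0.50500304 -0.14517901  0.01      ]
```

Request:
apply_moves(plan=[[125,[0,0.05,0.5],0],[125,[0,0,0.42],0],[154,[0,0,0],0],[154,[0,0,0],0]])

```text
time_s: 9.8
tcp_pos: [0.5313, -0.0365, 0.0951]
eef_rot: [179.9, -0.0, 87.5]
contact_force: [-0.5, 0.0, 0.2]
gripper_width: 0.0354
```

```bash
python3 - <<'E'
from h import *
to([.5282,-.0364,.088],87.45)
s=cap("scene"); crop(s,240,150,400,270,"g1.png",5)
E
```

```text
t 9.8 p [ 0.5313 -0.0365  0.0951] rot [ 1.7988e+02 -2.0000e-02  8.7460e+01] w 0.0354 F [-0.5  0.   0.2]
units x,y,z: -0.0 -0.06 0.14 0.0
```

View pics/g1.png

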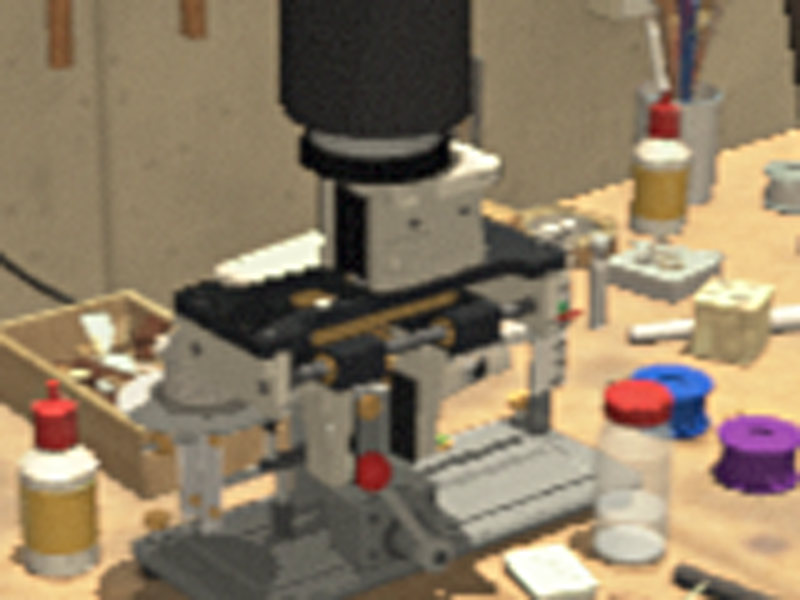

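Request:
apply_moves(plan=[[154,[0,-0.04,0.16],0],[154,[-0.2,0,0],0],[154,[-0.25,0,0],0],[154,[-0.3,0,0],0],[154,[-0.3,0,0],0],[154,[-0.3,0,0],0],[154,[-0.25,0,0],0],[154,[-0.15,0,0],0],[154,[0,0,0],0]])

```text
time_s: 10.98
tcp_pos: [0.5243, -0.1223, 0.0852]
eef_rot: [180.0, -0.2, 87.4]
contact_force: [-1.8, 14.4, 0.4]
gripper_width: 0.0349
```

```bash
python3 - <<'E'
from h import *
to([.5282,-.0364,.088],87.45)
s=cap("scene"); crop(s,240,150,400,270,"g2.png",5)
E
```

```text
t 10.97 p [ 0.5243 -0.1223  0.0852] rot [179.98  -0.19  87.35] w 0.0349 F [-1.8 14.4  0.4]
units x,y,z: 1.72 -0.0 -0.06 -0.02
```

View pics/g2.png

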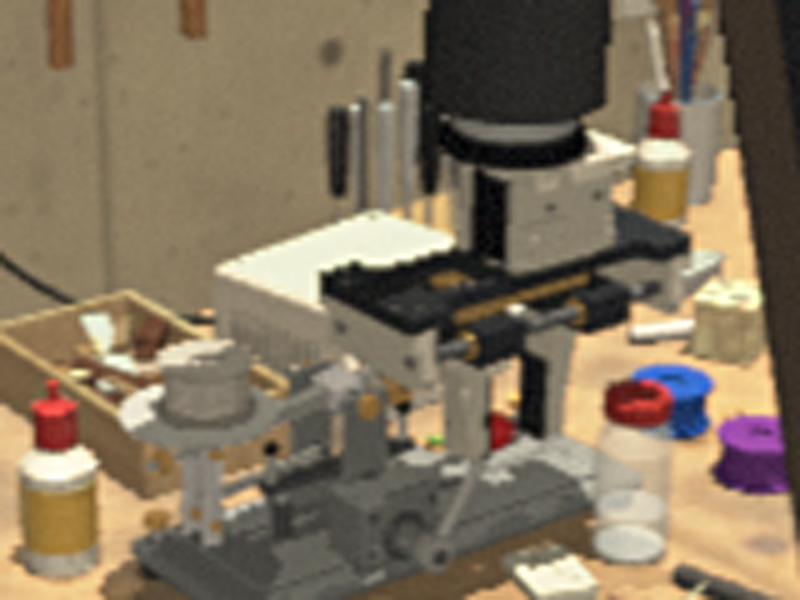

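The lever has reached its right stop (14 N). I'll back off 6 mm, rise straight up and read the tilt.

Request:
apply_moves(plan=[[154,[0.13,0,0],0],[154,[0,0,0],0],[154,[0,0,-0.5],0],[154,[0,0,-0.9],0],[154,[0,0,-0.9],0],[154,[0,0,-0.7],0],[154,[0,0,0],0],[154,[0,0,0],0],[154,[0,0,0],0],[154,[0,0,0],0]])

```text
time_s: 12.28
tcp_pos: [0.5242, -0.1176, 0.2347]
eef_rot: [-179.9, 0.0, 87.4]
contact_force: [0.0, -0.6, 0.3]
gripper_width: 0.0348
```

```bash
python3 - <<'E'
from h import *
to([.5282,-.0364,.088],87.45)
s=cap("scene"); crop(s,240,150,400,270,"g3.png",5)
t=cap("top"); crop(t,260,190,420,290,"g4.png",5)
E
```

```text
t 12.28 p [ 0.5242 -0.1176  0.2347] rot [-1.799e+02  2.000e-02  8.744e+01] w 0.0348 F [ 0.  -0.6  0.3]
units x,y,z: 1.63 0.01 2.93 -0.0
```

View pics/g3.png

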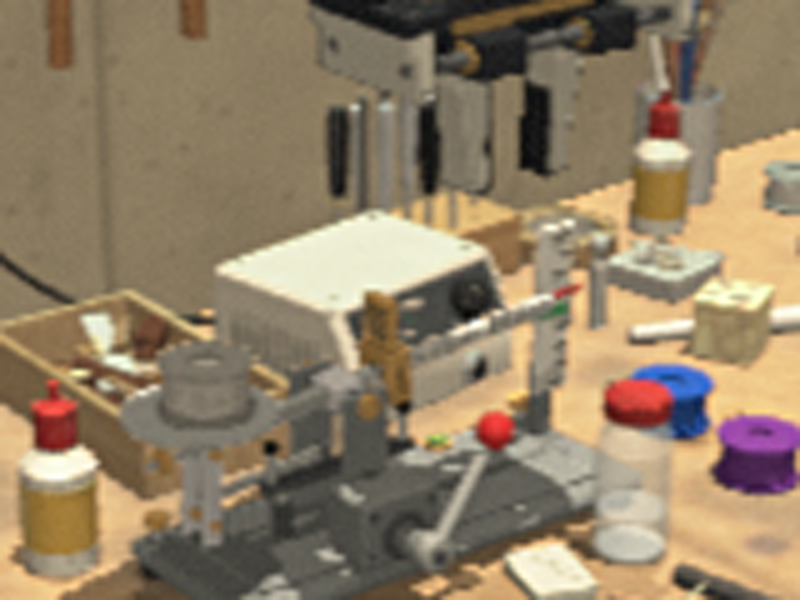

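View pics/g4.png

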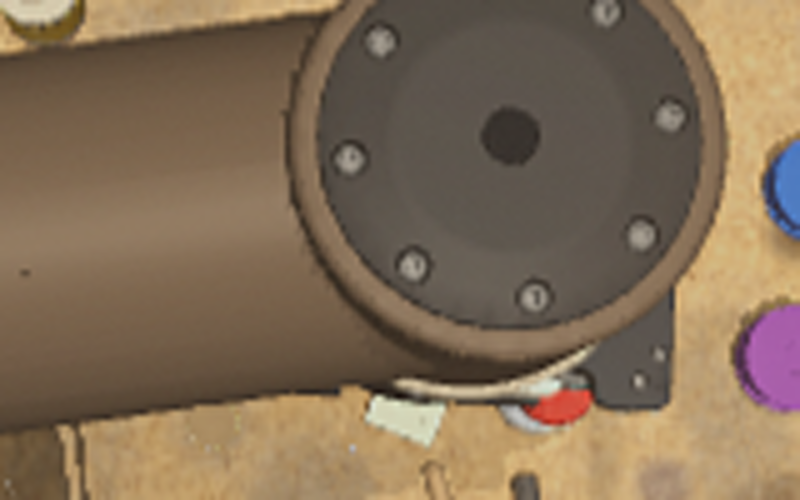

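```bash
cat > tilt.py <<'E'
from h import *
from scipy.optimize import brentq
q=np.load("q.npy")
def Wb(p,th=0):
    # tilt th: pan (+y) down
    x,y,z=p; zz=z-.1; y2=y*np.cos(th)+zz*np.sin(th); z2=.1+zz*np.cos(th)-y*np.sin(th)
    c,s=np.cos(q[2]),np.sin(q[2]); return np.array([q[0]+c*x-s*y2,q[1]+s*x+c*y2,z2])
def red(im):
    x0,y0,x1,y1=344,185,362,236
    c=im[y0:y1,x0:x1].astype(int); m=(c[...,2]-np.maximum(c[...,1],c[...,0]))
    w=np.clip(m-50,0,None); ys,xs=np.mgrid[y0:y1,x0:x1]
    return (xs*w).sum()/w.sum(),(ys*w).sum()/w.sum(),(w>0).sum()
def tilt(s,verbose=True):
    ref=cv2.imread("pics/scene0.png"); a=red(ref); b=red(s["frame"])
    P=(0,-.170,.1); u0=px(s,Wb(P)); 
    f=lambda th:(px(s,Wb(P,th))-u0)[1]-(b[1]-a[1])
    th=brentq(f,-.3,.35)
    if verbose: print("ref",np.round(a,2),"now",np.round(b,2),"tilt",round(th,4))
    return th
E
python3 - <<'E'
from tilt import *
s=cap("scene"); tilt(s); cv2.imwrite("pics/rel1.png",s["frame"])
r0=cv2.imread("pics/scene0.png")
a=cv2.resize(r0[195:240,335:370],None,fx=11,fy=11,interpolation=cv2.INTER_CUBIC)
b=cv2.resize(s["frame"][195:240,335:370],None,fx=11,fy=11,interpolation=cv2.INTER_CUBIC)
cv2.imwrite("pics/ptr.png",np.hstack([a,b]))
E
```

```text
ref [358.2  222.93  12.  ] now [356.22 215.63  19.  ] tilt 0.1371
```

View pics/ptr.png

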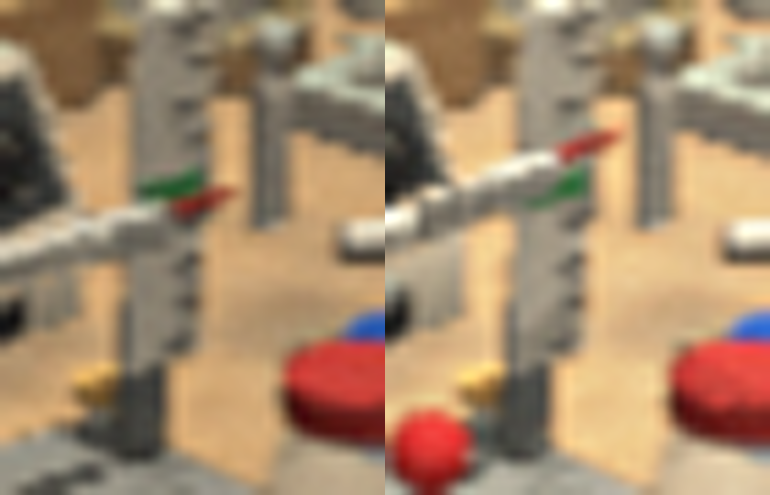

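```bash
sed -i 's/x0,y0,x1,y1=344,185,362,236/x0,y0,x1,y1=346,180,360,222/' tilt.py; python3 - <<'E'
from tilt import *
s=cap("scene"); tilt(s)
import cv2
r0=cv2.imread("pics/scene0.png")
# pan/spool check: vertical shift of tip predicted per rad
P=(0,-.17,.1); print([ (th,(px(s,Wb(P,th))-px(s,Wb(P))).round(2)) for th in(.05,.1,.2)])
to([0.609,-.1091,.2])
E
```

```text
ref [353.18 212.65   7.  ] now [353.27 207.5   12.  ] tilt 0.0963
[(0.05, array([ 0.06, -2.69])), (0.1, array([ 0.01, -5.34])), (0.2, array([ -0.42, -10.56]))]
t 12.47 p [ 0.5245 -0.1175  0.2353] rot [-1.7997e+02  1.0000e-02  8.7440e+01] w 0.0346 F [-1.  -0.3  0.1]
units x,y,z: 0.24 1.68 0.71 turn
```

```bash
python3 - <<'E'
from tilt import *
a=cv2.imread("pics/f1.png",0); b=cv2.imread("pics/g3.png",0)
s=cap("scene")
for (x0,y0,x1,y1) in ((150,325,260,430),(110,330,290,450),(530,290,590,330),(360,290,415,400)):
    t=a[y0:y1,x0:x1]; R=cv2.matchTemplate(b[max(0,y0-60):y1+60,x0-40:x1+40],t,cv2.TM_CCOEFF_NORMED)
    _,m,_,l=cv2.minMaxLoc(R); print((l[0]-40)/5,(l[1]-60)/5,round(m,3))
for P in((0,.09,.1205),(0,.09,.1485),(0,-.028,.13)):
    # pan stays level: translate with beam
    P=np.array(P)
    for th in (.08,.1,.12):
        if P[1]>0: p0=Wb((0,.09,.1)); p1=Wb((0,.09,.1),th); off=P-np.array([0,.09,.1]); print(th,(px(s,p1+off)-px(s,p0+off)).round(2))
        else: print(th,(px(s,Wb(P,th))-px(s,Wb(P))).round(2))
E
```

```text
-0.2 3.0 0.581
0.6 0.4 0.549
0.0 -4.2 0.777
-0.8 5.2 0.243
0.08 [0.16 2.49]
0.1 [0.22 3.09]
0.12 [0.3 3.7]
0.08 [0.16 2.53]
0.1 [0.23 3.15]
0.12 [0.3  3.77]
0.08 [-0.71 -0.51]
0.1 [-0.9  -0.62]
0.12 [-1.09 -0.73]
```

Two readings agree:
- The pointer rose 5.2 px, which gives a tilt of about 0.096.
- The spool and pan dropped 3.0 px, which gives about 0.097.

So the poise needs about 32 mm of travel. First I'll arrest the beam.

Request:
apply_moves(plan=[[154,[0,0,0.7],0],[154,[0,0,0.9],0],[154,[0,0,0.8],0],[154,[0,0,0.6],0],[154,[0,0,0],0],[154,[0.25,0,0],0],[154,[0.3,0,0],0],[154,[0.3,0,0],0],[154,[0.3,0,0],0],[154,[0.3,0,0],0],[154,[0.2,0,0],0],[154,[0.08,0,0],0]])

```text
time_s: 14.02
tcp_pos: [0.5283, -0.0303, 0.0854]
eef_rot: [-180.0, 0.0, 87.5]
contact_force: [-0.2, -1.6, -0.6]
gripper_width: 0.0345
```

Request:
apply_moves(plan=[[154,[0,0,0],0],[154,[0,0,0],0]])

```text
time_s: 14.28
tcp_pos: [0.5285, -0.0313, 0.0855]
eef_rot: [180.0, -0.0, 87.4]
contact_force: [0.5, 0.6, 0.9]
gripper_width: 0.0348
```

```bash
python3 - <<'E'
from tilt import *
to([.609,-.1091,.2],87.45)
s=cap("scene"); crop(s,240,150,400,270,"h1.png",5);tilt(s)
E
```

```text
t 14.28 p [ 0.5285 -0.0313  0.0855] rot [ 1.800e+02 -1.000e-02  8.742e+01] w 0.0348 F [0.5 0.6 0.9]
units x,y,z: -1.48 1.68 -2.29 -0.01
ref [353.18 212.65   7.  ] now [354.01 212.43  11.  ] tilt 0.004
```

View pics/h1.png

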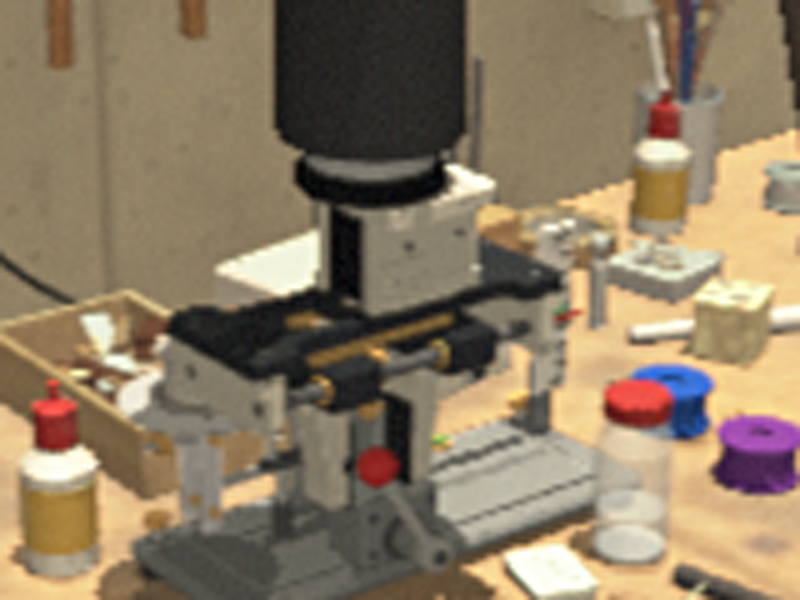

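The beam is level and the knob is at (377,466), about 1 px short of its starting place. I'll nudge it fully home, then go to the poise fin.

Request:
apply_moves(plan=[[154,[0.05,0,0],0],[154,[0.03,0,0],0],[154,[0,0,0],0]])

```text
time_s: 14.7
tcp_pos: [0.5286, -0.0271, 0.0856]
eef_rot: [-180.0, 0.0, 87.4]
contact_force: [-0.3, -0.8, -0.2]
gripper_width: 0.0348
```

Request:
apply_moves(plan=[[154,[-0.12,0,0],0],[154,[0,0,-0.5],0],[154,[0,0,-0.9],0],[154,[0,0,-0.8],0],[154,[-0.5,0.55,0],0],[154,[-0.5,0.55,0],0],[154,[-0.47,0.56,0],0],[154,[0,0,0],0]])

```text
time_s: 15.7
tcp_pos: [0.609, -0.112, 0.1946]
eef_rot: [-180.0, 0.0, 87.3]
contact_force: [-1.1, 0.9, -0.4]
gripper_width: 0.0344
```

```bash
python3 - <<'E'
from tilt import *
to([.609,-.1115,.122],87.45)
s=cap("scene"); crop(s,240,150,400,270,"i1.png",5);tilt(s)
E
```

```text
t 15.7 p [ 0.609  -0.112   0.1946] rot [-1.7995e+02  2.0000e-02  8.7310e+01] w 0.0344 F [-1.1  0.9 -0.4]
units x,y,z: 0.01 -0.0 1.45 -0.02
ref [353.18 212.65   7.  ] now [353.72 212.44  11.  ] tilt 0.0039
```

View pics/i1.png

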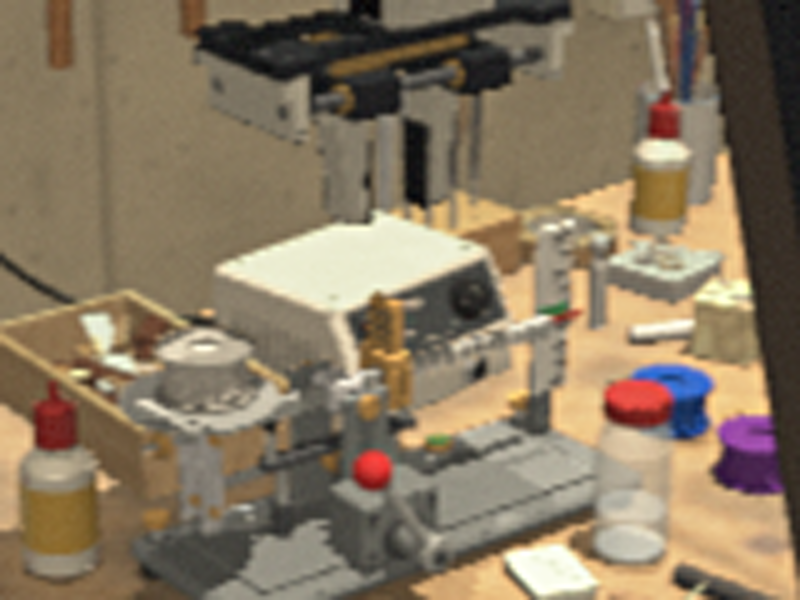

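The beam is level, the lever is home at (373,469), and the fin at (385,320) lies between the fingers. I'll grip it lightly and slide it 32 mm to the right.

Request:
apply_moves(plan=[[154,[0,0,0.6],0],[154,[0,0,0.6],0],[154,[0,0,0.23],0],[154,[0,0,0],0],[255,[0,0,0],0],[255,[0,0,0],0],[255,[0,0,0],0],[255,[0,0,0],0]], squeeze=6)

```text
time_s: 16.75
tcp_pos: [0.6083, -0.1103, 0.1246]
eef_rot: [180.0, 0.0, 87.4]
contact_force: [-0.6, -0.1, 2.5]
gripper_width: 0.0079
```

```bash
python3 - <<'E'
from tilt import *
to([.609,-.1115,.122],87.45)
s=cap("scene"); crop(s,240,150,400,270,"i2.png",5);tilt(s)
E
```

```text
t 16.75 p [ 0.6083 -0.1103  0.1246] rot [179.95   0.    87.44] w 0.0079 F [-0.6 -0.1  2.5]
units x,y,z: -0.02 0.02 0.05 -0.0
ref [353.18 212.65   7.  ] now [353.43 212.54  12.  ] tilt 0.002
```

View pics/i2.png

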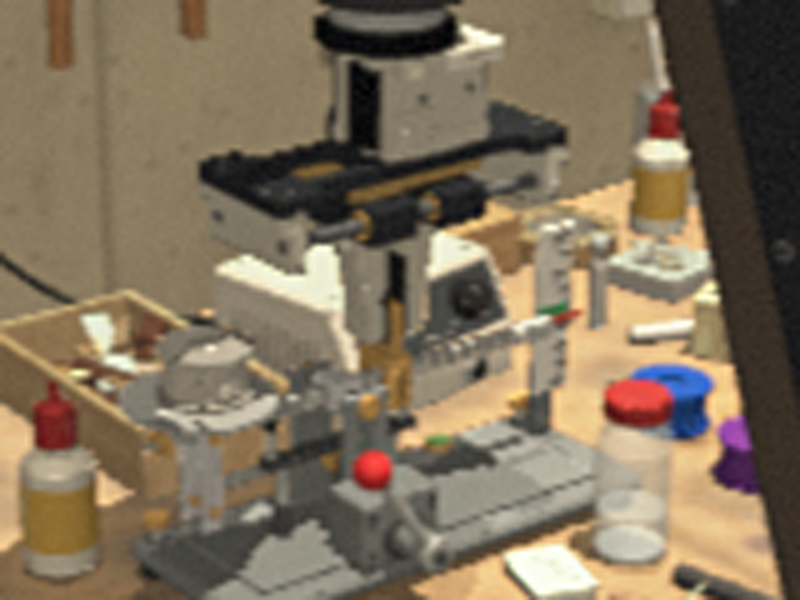

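The opening is 7.9 mm, so the fin is held.

Request:
apply_moves(plan=[[255,[-0.1,0,0],0],[255,[-0.13,0,0],0],[255,[-0.13,0,0],0],[255,[-0.13,0,0],0],[255,[-0.1,0,0],0],[255,[-0.05,0,0],0],[255,[0,0,0],0],[255,[0,0,0],0]])

```text
time_s: 17.8
tcp_pos: [0.6065, -0.1423, 0.1241]
eef_rot: [-180.0, 0.0, 87.4]
contact_force: [-0.7, -0.1, 3.6]
gripper_width: 0.0081
```

Request:
apply_moves(plan=[[154,[0,0,0],0],[154,[0,0,0],0],[154,[0,0,0],0],[154,[0,0,-0.5],0],[154,[0,0,-0.9],0],[154,[0,0,-0.2],0]])

```text
time_s: 18.55
tcp_pos: [0.6082, -0.1423, 0.2074]
eef_rot: [179.7, 0.0, 87.5]
contact_force: [-0.1, -0.1, -0.2]
gripper_width: 0.0343
```

```bash
python3 - <<'E'
from tilt import *
to([.5285,-.037,.2],87.45)
s=cap("scene"); crop(s,240,150,400,270,"j1.png",5);tilt(s)
E
```

```text
t 18.55 p [ 0.6082 -0.1423  0.2074] rot [1.7971e+02 1.0000e-02 8.7470e+01] w 0.0343 F [-0.1 -0.1 -0.2]
units x,y,z: 2.03 -1.69 0.15 0.0
ref [353.18 212.65   7.  ] now [353.48 212.55  10.  ] tilt 0.0019
```

View pics/j1.png

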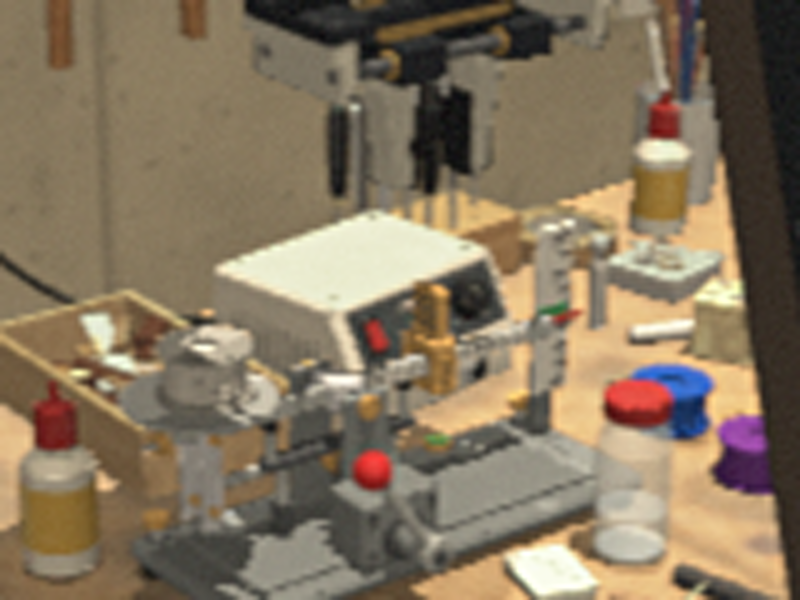

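The poise moved 32 mm to (435,340) and the beam is still level. Now the second release.

Request:
apply_moves(plan=[[154,[0.5,-0.42,0],0],[154,[0.5,-0.42,0],0],[154,[0.5,-0.42,0],0],[154,[0.54,-0.42,0],0],[154,[0,0,0.7],0],[154,[0,0,0.8],0],[154,[0,0,0.6],0],[154,[0,0,0.33],0],[154,[0,0,0],0]])

```text
time_s: 19.73
tcp_pos: [0.5255, -0.0369, 0.0805]
eef_rot: [-179.8, 0.1, 87.4]
contact_force: [-0.6, 0.1, 0.4]
gripper_width: 0.0345
```

```bash
python3 - <<'E'
from tilt import *
to([.5270,-.1225,.086],87.45)
s=cap("scene"); crop(s,240,150,400,270,"k1.png",5);tilt(s)
E
```

```text
t 19.73 p [ 0.5255 -0.0369  0.0805] rot [-1.7976e+02  6.0000e-02  8.7420e+01] w 0.0345 F [-0.6  0.1  0.4]
units x,y,z: -1.71 0.11 -0.11 -0.01
ref [353.18 212.65   7.  ] now [355.29 212.14   5.  ] tilt 0.0094
```

View pics/k1.png

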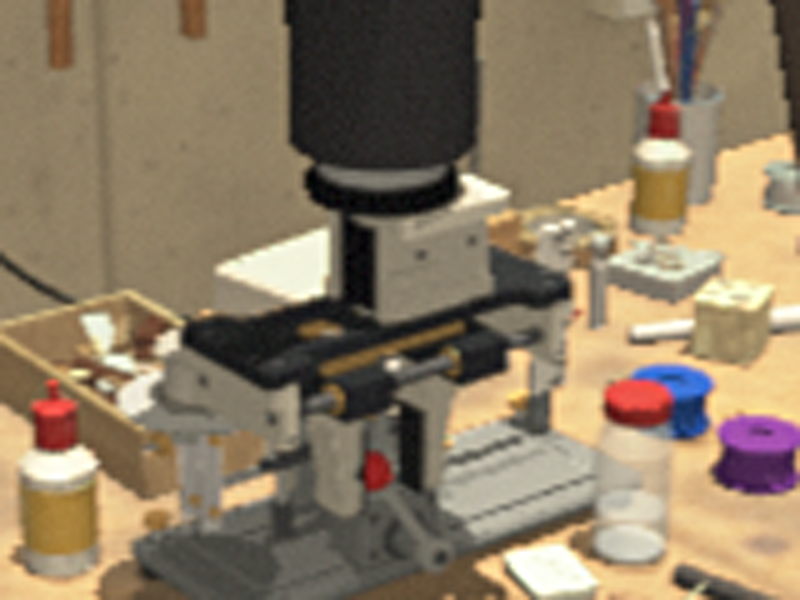

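Request:
apply_moves(plan=[[154,[-0.2,0.04,-0.1],0],[154,[-0.25,0,0],0],[154,[-0.3,0,0],0],[154,[-0.3,0,0],0],[154,[-0.3,0,0],0],[154,[-0.25,0,0],0],[154,[-0.12,0,0],0],[154,[0,0,0],0]])

```text
time_s: 20.78
tcp_pos: [0.5251, -0.1222, 0.0872]
eef_rot: [-180.0, -0.1, 87.4]
contact_force: [-0.2, 7.0, 0.4]
gripper_width: 0.0356
```

7 N shows the lever at its stop. I'll back off, rise clear and let the beam settle.

Request:
apply_moves(plan=[[154,[0.13,0,0],0],[154,[0,0,0],0],[154,[0,0,-0.5],0],[154,[0,0,-0.9],0],[154,[0,0,-0.9],0],[154,[0,0,-0.7],0],[154,[0,0,0],0],[154,[0,0,0],0],[154,[0,0,0],0],[154,[0,0,0],0],[154,[0,0,0],0],[154,[0,0,0],0]])

```text
time_s: 22.28
tcp_pos: [0.5256, -0.1161, 0.2373]
eef_rot: [-180.0, 0.0, 87.4]
contact_force: [0.1, 0.2, -0.2]
gripper_width: 0.0347
```

```bash
python3 - <<'E'
from tilt import *
to([.5270,-.1225,.086],87.45)
s=cap("scene"); crop(s,240,150,400,270,"l1.png",5);tilt(s)
r0=cv2.imread("pics/scene0.png")
a=cv2.resize(r0[195:240,335:370],None,fx=11,fy=11,interpolation=cv2.INTER_CUBIC)
b=cv2.resize(s["frame"][195:240,335:370],None,fx=11,fy=11,interpolation=cv2.INTER_CUBIC)
cv2.imwrite("pics/ptr2.png",np.hstack([a,b]))
E
```

```text
t 22.27 p [ 0.5256 -0.1161  0.2373] rot [-179.98    0.     87.44] w 0.0347 F [ 0.1  0.2 -0.2]
units x,y,z: -0.13 0.03 3.03 -0.0
ref [353.18 212.65   7.  ] now [353.64 212.5   11.  ] tilt 0.0028
```

View pics/ptr2.png

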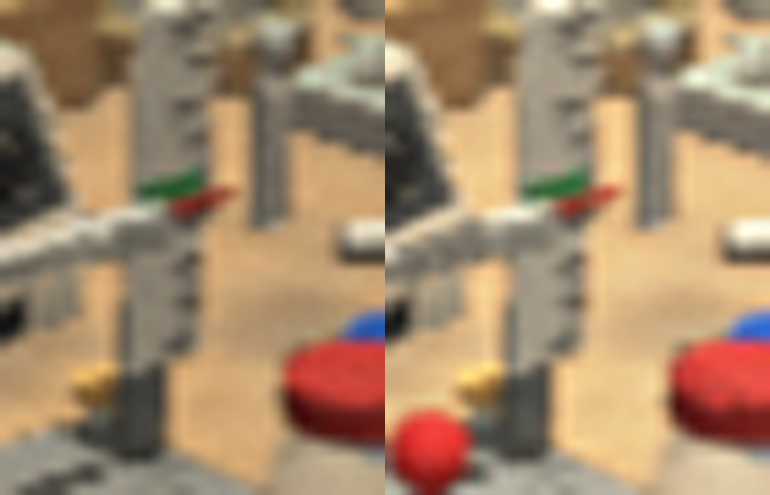

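View pics/l1.png

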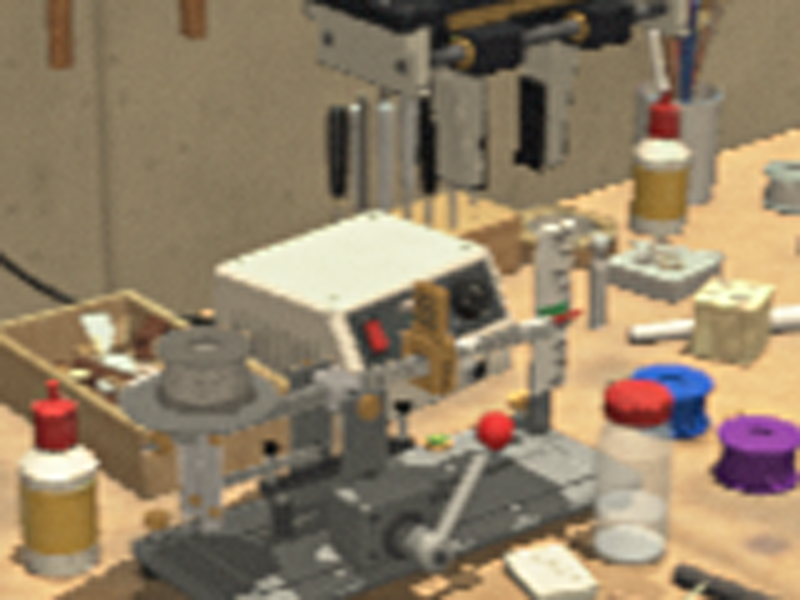

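The beam is released, with the knob on the right at (495,430), and the pointer sits as it did when held level (tilt about 0.003). I'll wait another second and check again.

Request:
apply_moves(plan=[[154,[0,0,0],0],[154,[0,0,0],0],[154,[0,0,0],0],[154,[0,0,0],0],[154,[0,0,0],0],[154,[0,0,0],0],[154,[0,0,0],0],[154,[0,0,0],0]])

```text
time_s: 23.32
tcp_pos: [0.5257, -0.1161, 0.2376]
eef_rot: [180.0, 0.0, 87.4]
contact_force: [0.5, -0.2, 1.1]
gripper_width: 0.0348
```

```bash
python3 - <<'E'
from tilt import *
for i in range(3): tilt(cap("scene"))
E
```

```text
ref [353.18 212.65   7.  ] now [353.64 212.49  11.  ] tilt 0.0028
ref [353.18 212.65   7.  ] now [353.65 212.5   11.  ] tilt 0.0028
ref [353.18 212.65   7.  ] now [353.59 212.51  11.  ] tilt 0.0025
```

It is steady and level, so I'll arrest it for good.

Request:
apply_moves(plan=[[154,[0,0,0.7],0],[154,[0,0,0.9],0],[154,[0,0,0.8],0],[154,[0,0,0.63],0],[154,[0,0,0],0],[154,[0.25,0,0],0],[154,[0.3,0,0],0],[154,[0.3,0,0],0],[154,[0.3,0,0],0],[154,[0.3,0,0],0],[154,[0.23,0,0],0],[154,[0.1,0,0],0]])

```text
time_s: 24.98
tcp_pos: [0.5295, -0.0263, 0.0859]
eef_rot: [-180.0, 0.0, 87.5]
contact_force: [-0.4, -0.7, 0.4]
gripper_width: 0.0348
```

Request:
apply_moves(plan=[[154,[0.03,0,0],0],[154,[0,0,0],0]])

```text
time_s: 25.22
tcp_pos: [0.5295, -0.026, 0.0859]
eef_rot: [-180.0, 0.0, 87.4]
contact_force: [-0.0, -2.5, -0.5]
gripper_width: 0.035
```

Request:
apply_moves(plan=[[154,[-0.14,0,0],0],[154,[0,0,-0.5],0],[154,[0,0,-0.9],0],[154,[0,0,-0.9],0],[154,[0,0,-0.9],0],[154,[0,-0.8,0],0],[154,[0,-0.8,0],0],[154,[0,0,0],0],[154,[0,0,0],0]])

```text
time_s: 26.35
tcp_pos: [0.4499, -0.0291, 0.2466]
eef_rot: [179.9, -0.0, 87.4]
contact_force: [0.6, -0.3, 0.6]
gripper_width: 0.0343
```

```bash
python3 - <<'E'
from tilt import *
to([.5270,-.1225,.086],87.45)
s=cap("scene"); crop(s,240,150,400,270,"m1.png",5);tilt(s)
t=cap("top"); crop(t,160,140,360,290,"m2.png",4)
E
```

```text
t 26.35 p [ 0.4499 -0.0291  0.2466] rot [ 1.7992e+02 -4.0000e-02  8.7440e+01] w 0.0343 F [ 0.6 -0.3  0.6]
units x,y,z: -1.8 1.62 3.21 -0.0
ref [353.18 212.65   7.  ] now [353.53 212.44  10.  ] tilt 0.0038
```

View pics/m1.png

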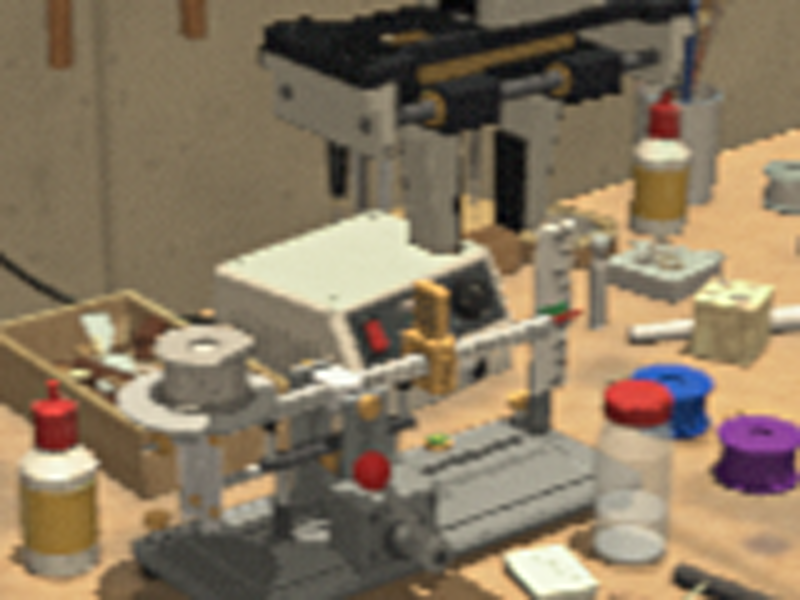

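View pics/m2.png

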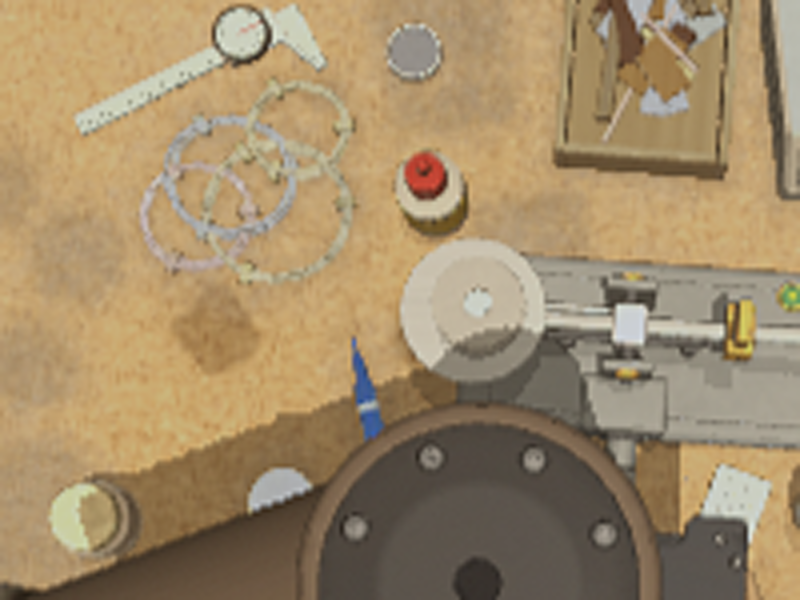

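The knob is back at its starting pixel (372,470), the beam is level, the spool is upright in the middle of the pan, and the poise is about 33 mm out. The arm is clear, so I'm handing the job in.

```bash
python3 -c "
from plant import close_job
print(close_job())"
```

```text
the job is handed in; nothing more can be done
None
```

The weighing is done and the job was handed in at about 26 s of the 64 s allowed; `close_job()` gives no verdict, so I can't confirm a pass.

- **Spool:** I stood the grey spool upright in the middle of the pan with the beam arrested.
- **First release:** the beam settled about 0.096 rad pan side down. The pointer and the drop of the pan agreed (0.096 and 0.097). I then arrested it again.
- **Poise:** I slid it 32 mm outward with the beam arrested, which leaves it about 33 mm out on its joint (18 to 88 mm allowed).
- **Second release:** with the arm clear, the pointer came to rest in the green band at about 0.003 rad, unchanged when checked again a second later. I then arrested the beam for good.

**Last checks:**
- The knob is back at its starting pixel and the beam reads level, within about 0.004 rad.
- The spool stands upright at the pan centre.
- The flux bottle, jar_bits and jar_tall look unmoved. jar_pickle was out of those last pictures, but the arm never went near it.
- The arm is touching nothing.

After the first arrest the lever was about 3 mm short of its stop, so I nudged it fully home before moving the poise. No other check failed or disagreed.

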